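# Reset and lock the tyre inflator, then put its gauge away

## Task

On the tyre inflator, slide the clear lock hood off the pressure knob, turn the knob until its pointer stands at the little clip on the dial's rim, and slide the hood fully home over it again. Also put the tyre gauge away: take it out of the mesh tray and lay it gently in the two V-shaped rests on top of the inflator. Leave the clip where it is and the other things in the tray undisturbed.

Things in the scene. Friction and masses are not known exactly. Their poses are not given: they have to be found in the camera images.
- inflator: tyre inflator, dark green wedge-shaped casing with black side plates, 226 mm deep (x), 300 wide (y), 153 high, fixed. Origin: centre of its footprint on the table top; x to its back, y to its left, z up. It stands left or right of the robot's centre line, the tray on the other side. Brass coupling stub low on its left side. The flat top behind the panel (z = 150 mm) carries the gauge rest
- panel_mid (a point): centre of the inflator's aluminium panel, on its surface, 103 mm above the table. The panel slopes 30 degrees, rising away from the front: x up the slope, y to the left, z out of the panel. The knob's axis is at y = -25 mm. A round manometer (60 mm across, 10 high) sits at y = -103 mm. Two rails 8 mm high run along y at x = +55 and -55 mm
- knob_grip (a point): point on the knob's axis, 35 mm above the panel: the TCP's place to grip. z out of the panel along the axis, x towards the pointer. The knob is a black knurled skirt 60 mm across and 12 high under a grip bar 54 mm long (x), 18 wide (y), its top 41 mm above the panel. The pointer is the short nose with a white line at one end of the bar
- knob_pointer (a point): point just ahead of the pointer's tip, 36.5 mm from the knob's axis and 8 mm above the panel; turns with the knob
- knob (a joint): knob angle in rad, 0 to 4.19, growing clockwise as seen from in front of the panel; friction 0.06 N m, stays where it is left. Starts at 0.5 to 1.0. When equal to clip, the pointer stands at the clip's middle
- clip_mark (a point): point just inside the clip's middle, 36.5 mm from the knob's axis and 8 mm above the panel. The clip is a small black tab with a white line on the rim of the white dial, 10 mm wide along the rim, 8 deep, 10 high
- clip (a joint): angle of the clip about the knob's axis in rad, same zero and sense as knob, at 1.5 to 2.0. Stiff (0.5 N m)
- hood_grip (a point): point in the fin on the lock hood's roof, 68 mm above the panel, 6 mm below the fin's top: the TCP's place to grip. z out of the panel, x up the slope, y the way it slides open. The fin is 60 mm long (x), 14 thick (y), 28 high, in the middle of the roof. The hood is a clear box with grey frame, 104 mm (x) by 92 (y), roof 46 mm above the panel, no wall on its -y side; it passes over the knob
- hood (a joint): slide of the lock hood in m: 0 fully home, centred over the knob; 0.110 (stop) slid off along the inflator's +y, where it ends 64 mm from the knob's axis. Friction 2.5 N, stays where it is left. Starts at 0 to 0.025
- rest_mid (a point): where the axis of the gauge's barrel comes to lie, midway between the two V saddles, 188 mm above the table; axes of the inflator, the barrel lies along y. The saddles stand at y = +45 and -45 mm, each 10 mm thick along y, flanks at 45 degrees, open 37 mm wide; their tips are 4 mm above this point, the casing's flat top 38 mm below it
- tray: black steel mesh tray, 240 mm (x) by 300 (y), walls 36 mm high, floor 6 mm above the table, fixed. Origin: centre of its footprint on the table top
- gauge_mid (a point): point on the barrel's axis of the tyre gauge, at its centre of mass: the place to grip, and to bring to the rest's middle. x along the barrel to the head. Aluminium stick, 0.12 kg: barrel 20 mm thick from 95 mm behind this point to 65 ahead, then a bent neck with a ball chuck ending 97 mm ahead and 31 mm to the +y side. Either end may point either way in the rest
- gauge: the tyre gauge: origin on the barrel's underside, 10 mm below gauge_mid, same axes. It lies flat in the middle of the tray, roughly along the tray's y, barrel axis 16 mm above the table, with 25 mm or more free on either side of the barrel's middle
- case: white toothbrush travel case, 200 x 44 x 30 mm, in the tray behind the gauge; origin under its centre, x along it. To be left alone
- powerbank: slate grey power bank, 140 x 68 x 16 mm, in the tray in front of the gauge, to the right; origin under its centre, x along it. To be left alone
- doorstop: red plastic door stopper, a wedge 110 x 42 x 32 mm, in the tray in front of the gauge, to the left; origin under its centre, x along it. To be left alone
Mind the look-alikes: they are no part of the job. What is shaped like the gauge but blue or red is not meant.

How it is judged:
By the outcome, as a careful person would: the job done as asked, in the order asked, and still so for the second after the job is handed in, with the robot touching nothing.
It also fails if it takes over 72 s, if anything falls off the work surface, if the arm or the gripper's body presses on something with over 40 N, if the wrist force passes 120 N, or if a joint passes its speed limit or range.

## Robot

A 6-joint arm with a two-finger parallel gripper is mounted at the origin on the work surface. World frame = base frame: x ahead of the robot, y to its left, z up, the work surface at z = 0. Lengths are in mm, angles in degrees, forces in N, time in s.
With the tool pointing down it reaches from about 300 to 850 mm from the base axis. Payload 5.4 kg.
Tool frame: the origin (TCP) lies between the finger pads, 19 mm behind the fingertips; this is the grasp point; z points along the fingers, y is the line along which they close (so a half turn about z gives the same grasp; the last joint's range is limited). The gripper opens to 85 mm and grips with 20 to 120 N. Pads are 22 mm wide; open, the fingers measure 114 mm over their backs; the gripper's body (76 mm by 85 mm) begins 54 mm behind the grasp point. The pads swing forward as they close: fully open they stand 13 mm farther back than shut.
Start: joints at [-77.298, 9.076, 91.501, -0, 79.423, -12.038], TCP at [240.616, -522.217, 249.999] pointing down, gripper open.
Joint ranges: [-166.64, 166.64], [-54.1, 131.32], [10.49, 154.53], [-73.88, 253.88], [9.74, 151.15], [-171.62, 171.62]. Speed limits (degrees/s): [147.25, 147.25, 180, 180, 180, 180].

## Interface

Orientations are given as a 3x3 rotation matrix whose columns are the frame's x, y, z axes.
In Python, from rig import manip gives the robot as it stands.
- The arm moves only by the tool move_arm, never from a script. Its argument "rows" is a list of rows, each a list of 7 numbers: the shift along the world's x, y, z each as a share of 25 cm, from -1 to 1, then the turn, a rotation vector about the world's x, y, z each as a share of 90 degrees, from -1 to 1, then the opening, from 0 (shut) to 1 (fully open). In form: [[x, y, z, wx, wy, wz, hand], ...]. A call has 1 to 10 rows; each row is the pose to reach, as a shift and turn from the pose commanded when the call began; what a row does not reach only later rows make up. A row lasts 1/8 s, in which the tool goes at most 62.5 mm and 10.7 degrees, less where a joint would pass 70% of its speed; a pose out of reach is approached as far as the arm can. A call with a number of a shift or a turn outside -1 to 1 is refused whole. A call with a gripper value outside its range is refused whole. The fingers move at their own pace and stop on an object; "grip_force" is the grip in N (left out, the last holds). Time passes only in rows, so rows that repeat a pose let the fingers close. It gives the time, the measured TCP pose, the force, the opening and the grip force at its end, in the units of the state.
- manip.observe(): the state, without advancing time (a new reading comes with each control period).
- manip.read_camera(name): name is "side" or "top" or "wrist"; returns a dict with "img" (420x560x3 uint8, blue, green, red), "K" (3x3 intrinsics, pixels), "R" (3x3) and "t" (3): a world point X has camera coordinates R X + t; the wrist camera has in their place "mount" (4x4, takes a point from camera to tool coordinates, whose origin is the TCP and whose axes are the flange's). Camera axes: x right, y down, z forward; pixel columns grow to the right and rows downward; lengths in mm; the calibration is good to about 2 mm. A picture is of the moment at which its call begins: read the wrist's pose just before it. There is no depth.
- manip.sign_off(): hands the job in; it is judged then, once.
The state is a dict: "clock": time; "joint_pos": joint angles; "dq": joint speeds; "effort": joint torques, N m; "tcp_pos": TCP position; "ee_rot": TCP orientation; "force": force on the tool from outside, world axes, zero at the start; "torque": the same for the moment, N m; "finger_gap": finger opening in mm; "finger_force": force on a finger pad.
Only numpy, scipy, OpenCV 4.12 (cv2) and the standard library are available. Lean on these libraries where they do the work, as an engineer would, in place of code of your own. Each camera call takes 0.05 s, during which the arm holds its last target. There are 200 camera calls.

## Working session

There is one attempt and no reset: what is moved stays moved. The work goes in short steps, Python scripts to look and compute and a tool call to move; the robot and the scene stay as the last step left them, time stands still between calls to the robot, and variables do not carry over. Pictures are saved under pics/ and viewed, at most 10 in all, crops included, and the job is handed in when it is done.

Besides the shell and the picture viewer there is one more tool, called after "Emit:" as name(argument=value, ...), one argument or row to a line, values as JSON. move_arm: Moves the arm, as the interface text tells. Shift numbers are shares of 25 cm and turn numbers shares of 90 degrees, none past 1 either way. Its arguments: {"type":"object","properties":{"rows":{"type":"array"},"grip_force":{"type":"number"}},"required":["rows"]}

```bash
ls; mkdir -p pics; python3 - <<'E'
from rig import manip
import cv2
s=manip.observe();print(s)
ims=[]
for n in ("side","top"):
    c=manip.read_camera(n);cv2.imwrite(f"pics/{n}0.png",c["img"]);print(n,c["K"],c["R"],c["t"])
c=manip.read_camera("wrist");cv2.imwrite("pics/w0.png",c["img"]);print(c["K"],c["mount"])
for n in("side","top"):
    i=cv2.imread(f"pics/{n}0.png");cv2.imwrite(f"pics/{n}0b.png",cv2.resize(i,(800,600),interpolation=cv2.INTER_CUBIC))
E
```

```text
pics
{'clock': 0.0, 'joint_pos': array([-7.72970852e+01,  9.11307168e+00,  9.15731187e+01,  1.44137532e-03,
        7.94237408e+01, -1.20393889e+01]), 'dq': array([-0.00322377, -0.0029125 , -0.05725731,  0.08820168, -0.04467541,
        0.0223026 ]), 'effort': array([ 1.01298727e-03, -3.95996761e+01, -3.31423509e+01, -1.54992549e-04,
        8.38025735e-03, -1.93890003e-06]), 'tcp_pos': array([ 240.50356444, -521.65497765,  249.00447964]), 'ee_rot': array([[ 9.08201430e-01,  4.18533158e-01, -3.97781159e-04],
       [ 4.18533132e-01, -9.08199589e-01,  1.87713509e-03],
       [ 4.24378593e-04, -1.87130137e-03, -9.99998159e-01]]), 'force': array([ 0.17443693, -0.14875531, -0.74811668]), 'torque': array([ 0.02620902, -0.00165506,  0.000551  ]), 'finger_force': 0.0, 'finger_gap': 85.21826724883813}
side [[506.4910381    0.         273.22466675]
 [  0.         506.4910381  221.50699618]
 [  0.           0.           1.        ]] [[ 0.81937617 -0.57299807  0.01720209]
 [-0.4284503  -0.63206038 -0.64570118]
 [ 0.38085829  0.52170192 -0.76339641]] [-383.23582958  260.83914554 1355.89452487]
top [[430.65982003   0.         270.92286853]
 [  0.         430.65982003 217.05718308]
 [  0.           0.           1.        ]] [[-0.01043258 -0.9995743  -0.02724666]
 [-0.99744805  0.01232729 -0.07032378]
 [ 0.07062972  0.02644347 -0.99715204]] [  16.43383084  473.99023024 1307.97858546]
[[319.76382129   0.         276.60240851]
 [  0.         319.76382129 219.18247173]
 [  0.           0.           1.        ]] [[ 3.21062969e-04 -9.48150358e-01 -3.17821957e-01  8.19571825e+01]
 [ 9.99999895e-01  2.00683824e-04  4.11502392e-04 -5.84762340e-02]
 [-3.26384415e-04 -3.17822056e-01  9.48150323e-01 -1.23712772e+02]
 [ 0.00000000e+00  0.00000000e+00  0.00000000e+00  1.00000000e+00]]
```

View pics/side0b.png

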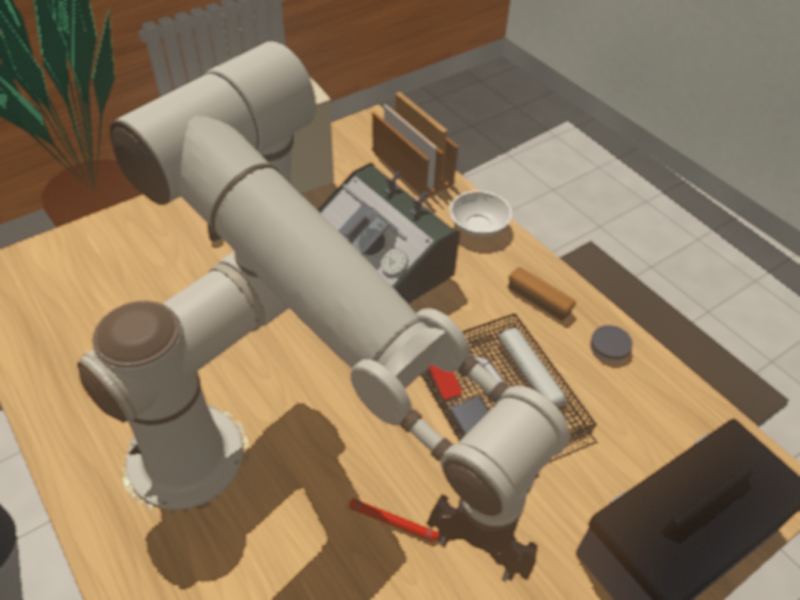

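View pics/top0b.png

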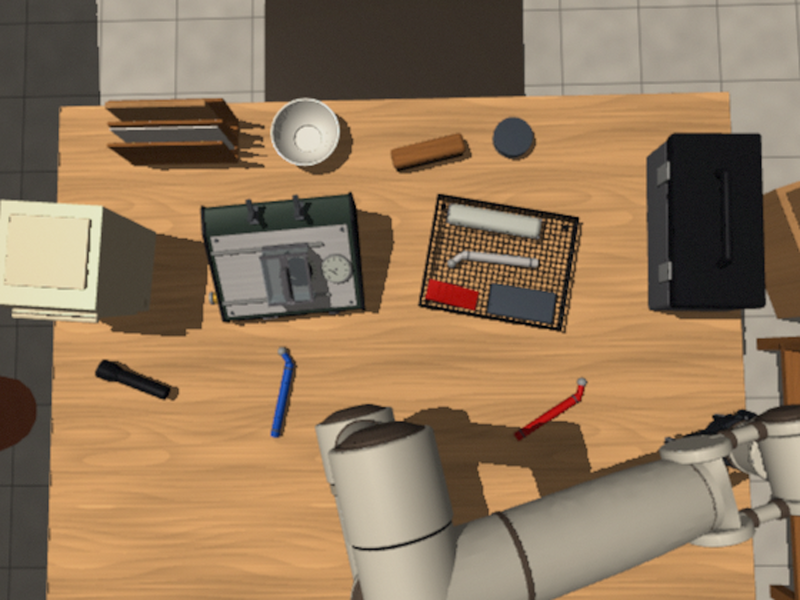

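Top view: the silver gauge is in the tray at (495,258), with the chuck at (455,262). The look-alikes are blue at (283,390) and red at (550,410) on the open table, plus the flashlight at (135,380). The inflator is on the left, with hood and knob at (290,275), manometer at (337,268) and saddles at (257,213) and (303,210).

```bash
cat > h.py <<'E'
import numpy as np, cv2
from rig import manip
from scipy.spatial.transform import Rotation as Ro
np.set_printoptions(precision=2,suppress=True)
def cam(name):
    """K,R,t,img with world->camera extrinsics (wrist: from the current pose)"""
    s=manip.observe(); c=manip.read_camera(name)
    if name!="wrist": return c["K"],c["R"],c["t"],c["img"]
    T=np.eye(4);T[:3,:3]=s["ee_rot"];T[:3,3]=s["tcp_pos"]
    W=np.linalg.inv(T@np.array(c["mount"]))
    return c["K"],W[:3,:3],W[:3,3],c["img"]
def ray(K,R,t,p):
    d=R.T@np.linalg.inv(K)@np.array([p[0],p[1],1.]); return -R.T@t, d/np.linalg.norm(d)
def atz(K,R,t,p,z):
    o,d=ray(K,R,t,p); return o+d*(z-o[2])/d[2]
def proj(K,R,t,X):
    q=(K@(R@np.atleast_2d(X).T+np.array(t)[:,None])).T; return q[:,:2]/q[:,2:]
def tri(views):
    """views: list of (K,R,t,pixel) -> point, worst ray distance"""
    A=np.zeros((3,3));b=np.zeros(3);rs=[ray(*v) for v in views]
    for o,d in rs:
        P=np.eye(3)-np.outer(d,d);A+=P;b+=P@o
    X=np.linalg.solve(A,b);return X,max(np.linalg.norm((np.eye(3)-np.outer(d,d))@(X-o)) for o,d in rs)
def snap(tag,scale=800/560):
    import pickle
    v=cam("wrist");pickle.dump(v,open(f"pics/{tag}.pkl","wb"))
    cv2.imwrite(f"pics/{tag}.png",cv2.resize(v[3],None,fx=scale,fy=scale,interpolation=cv2.INTER_CUBIC));return v
E
python3 - <<'E'
from h import *
c=cam("top")
for n,p,z in [("sadL",(257,211),192),("sadR",(303,208),192),("mano",(337,268),110),("knob",(297,275),140),("fin/hood",(286,275),120),("gauge_end",(536,262),16),("gauge_bend",(467,258),16),("chuck",(455,262),16),("panelFL",(218,318),50),("panelFR",(362,310),50),("backL",(205,207),150),("backR",(352,195),150),("trayTL",(438,195),36),("trayTR",(579,217),36),("trayBR",(565,330),36),("trayBL",(421,305),36)]:
    print(n,atz(*c[:3],np.array(p)*.7,z))
E
```

```text
sadL [653.58 251.64 192.  ]
sadR [657.87 163.85 192.  ]
mano [553.84 108.57 110.  ]
knob [536.85 184.34 140.  ]
fin/hood [539.77 209.94 120.  ]
gauge_end [ 574.   -310.79   16.  ]
gauge_bend [ 584.86 -162.92   16.  ]
chuck [ 576.52 -136.91   16.  ]
panelFL [459.44 367.69  50.  ]
panelFR [472.63  62.78  50.  ]
backL [673.34 365.15 150.  ]
backR [692.32  74.01 150.  ]
trayTL [ 718.99 -101.46   36.  ]
trayTR [ 666.21 -399.97   36.  ]
trayBR [ 426.22 -363.05   36.  ]
trayBL [482.71 -61.63  36.  ]
```

```bash
cat >> h.py <<'E'
def rpanel(yaw=2.7,down=True,spin=0.,tilt=30.):
    """tool orientation facing the panel; spin = degrees about tool z"""
    a=np.radians(tilt);x=np.array([np.cos(a),0,np.sin(a)]);z=np.array([np.sin(a),0,-np.cos(a)])
    if down:x=-x
    R=np.c_[x,np.cross(z,x),z]
    return Ro.from_euler("z",yaw,degrees=True).as_matrix()@R@Ro.from_euler("z",spin,degrees=True).as_matrix()
def plan(pos,R):
    s=manip.observe();dp=(np.array(pos)-s["tcp_pos"])/250
    rv=Ro.from_matrix(R@s["ee_rot"].T).as_rotvec(degrees=True)/90
    print("shift",np.round(dp,4),"turn",np.round(rv,4),"t",s["clock"],"j",s["joint_pos"].round(0))
E
python3 - <<'E'
from h import *
for d in (True,False): plan((475,190,250),rpanel(down=d))
E
```

```text
shift [0.94 2.85 0.  ] turn [-0.45 -0.11  1.7 ] t 0.2 j [-77.   9.  92.  -0.  79. -12.]
shift [0.94 2.85 0.  ] turn [ 0.08 -0.33 -0.24] t 0.2 j [-77.   9.  92.  -0.  79. -12.]
```

Emit:
move_arm(
  rows=[
    [0.3,0.3,0.2,0,0,0,1],
    [0.4,0.6,0.2,0,0,0,1],
    [0.5,1,0.2,0,0,0,1],
    [0.5,1,0.2,0,0,0,1],
  ],
)

```text
clock: 0.7
tcp_pos: [352.3, -309.0, 297.1]
ee_rot: [[0.908, 0.418, 0.0], [0.418, -0.908, -0.0], [0.0, 0.0, -1.0]]
force: [1.1, -0.4, 0.8]
finger_gap: 85.3
finger_force: 0.0
```

Emit:
move_arm(
  rows=[
    [0.2,0.5,0,0.04,-0.15,-0.1,1],
    [0.2,1,0,0.08,-0.33,-0.24,1],
    [0.2,1,0,0.08,-0.33,-0.24,1],
    [0.2,1,0,0.08,-0.33,-0.24,1],
    [0.2,1,0,0.08,-0.33,-0.24,1],
    [0.2,1,0,0.08,-0.33,-0.24,1],
  ],
)

```text
clock: 1.45
tcp_pos: [401.9, -60.8, 297.3]
ee_rot: [[0.862, 0.047, 0.505], [0.042, -0.999, 0.022], [0.506, 0.002, -0.863]]
force: [-0.5, -0.7, 0.4]
finger_gap: 85.6
finger_force: 0.0
```

Emit:
move_arm(
  rows=[
    [0.2,0.5,0,0,0,0,1],
    [0.24,0.85,0,0,0,0,1],
    [0.24,0.85,0,0,0,0,1],
    [0.24,0.85,0,0,0,0,1],
    [0.24,0.85,0,0,0,0,1],
  ],
)

```text
clock: 2.08
tcp_pos: [462.6, 153.5, 296.1]
ee_rot: [[0.863, 0.05, 0.502], [0.044, -0.999, 0.024], [0.503, 0.001, -0.864]]
force: [-0.0, -1.1, 0.5]
finger_gap: 85.6
finger_force: 0.0
```

```bash
python3 - <<'E'
from h import *
plan((475,190,250),rpanel(down=False))
snap("w1")
E
```

```text
shift [ 0.05  0.15 -0.18] turn [ 0.  0. -0.] t 2.075 j [  5. -28. 123.  -1.  55.  92.]
```

View pics/w1.png

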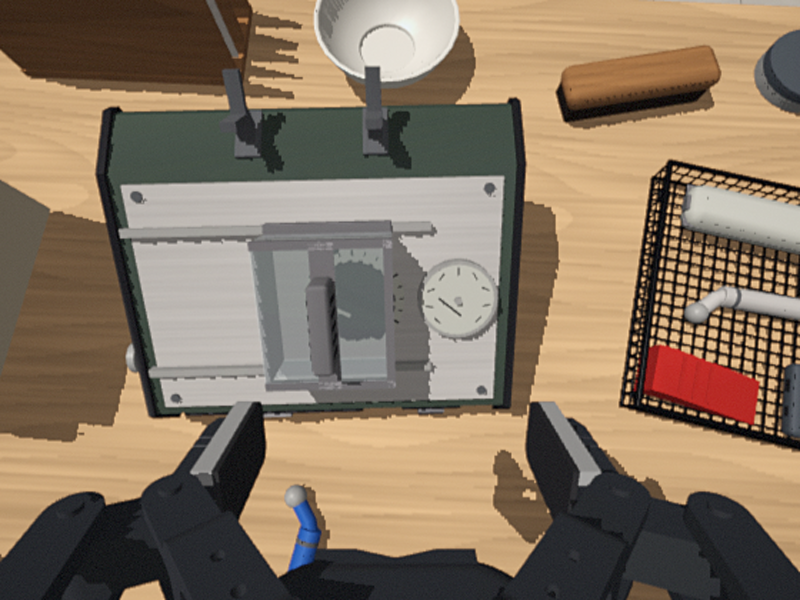

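Wrist view 1: fin top at (321,327), knob dimly visible under the hood at (360,295), manometer centre (458,297), and rails at y≈232 and y≈370. The saddles are at (235,100) and (374,95). I need a second view from a shifted position.

Emit:
move_arm(
  rows=[
    [0.1,0.2,-0.1,0,0,0,1],
    [0.05,0.4,-0.1,0,0,0,1],
    [0.05,0.4,-0.1,0,0,0,1],
    [0.05,0.4,-0.1,0,0,0,1],
  ],
)

```text
clock: 2.62
tcp_pos: [475.3, 249.8, 271.9]
ee_rot: [[0.862, 0.043, 0.505], [0.038, -0.999, 0.021], [0.505, 0.001, -0.863]]
force: [0.2, 0.0, -0.6]
finger_gap: 85.6
finger_force: 0.0
```

```bash
python3 - <<'E'
from h import *
snap("w2")
E
```

```text
(no output)
```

View pics/w2.png

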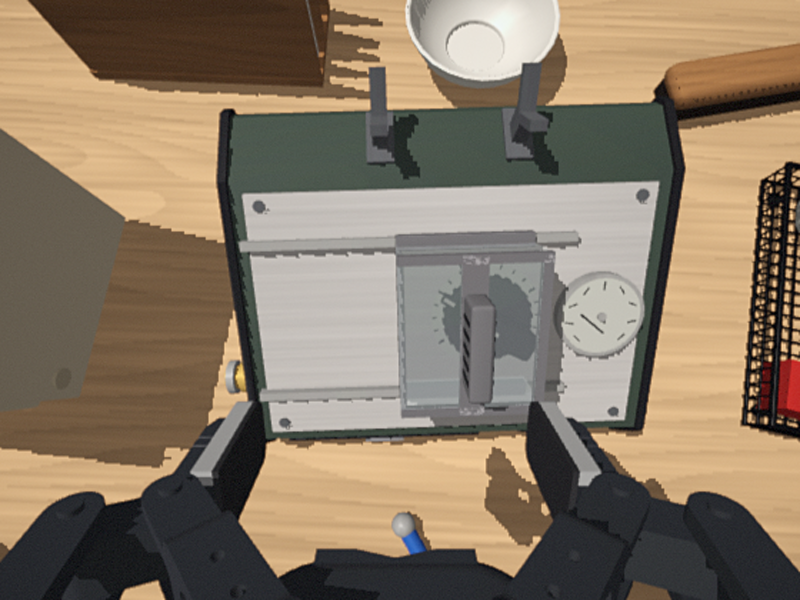

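Wrist view 2: fin top from (482,296) to (482,402), manometer (602,313), panel screws at (259,207), (643,195), (285,423) and (613,411). The clip is visible at about (447,298).

```bash
python3 - <<'E'
from h import *
import pickle
a=pickle.load(open("pics/w1.pkl","rb"));b=pickle.load(open("pics/w2.pkl","rb"))
f=.7
P={"mano":((458,297),(602,313)),"sTL":((137,197),(259,207)),"sTR":((490,188),(643,195)),"sBL":((176,398),(285,423)),"sBR":((481,390),(613,411)),"finU":((320,279),(482,296)),"finD":((323,374),(482,402)),"sadL":((232,71),(377,68)),"sadR":((373,68),(532,64))}
Q={}
for n,(p,q) in P.items():
    X,e=tri([(*a[:3],np.array(p)*f),(*b[:3],np.array(q)*f)]);Q[n]=X;print(n,X,round(e,1))
S=np.array([Q[k] for k in("sTL","sTR","sBL","sBR")]);c=S.mean(0)
yv=(Q["sTL"]-Q["sTR"]+Q["sBL"]-Q["sBR"]);yv/=np.linalg.norm(yv)
xv=(Q["sTL"]+Q["sTR"]-Q["sBL"]-Q["sBR"]);xv/=np.linalg.norm(xv)
n=np.cross(xv,yv);print("centre",c,"y",yv,"x",xv,"n",n,"yaw",np.degrees(np.arctan2(-yv[0],yv[1])))
for k,X in Q.items(): print(k,np.array([xv,yv,n])@(X-c))
# crops of the fin and hood, enlarged, side by side
i=cv2.resize(a[3][150:280,165:300],None,fx=3,fy=3,interpolation=3);j=cv2.resize(b[3][150:280+0,265:400],None,fx=3,fy=3,interpolation=3)
cv2.imwrite("pics/fin.png",np.hstack([i,j]))
E
```

```text
mano [553.76 111.11 113.8 ] 0.0
sTL [607.92 344.08 143.06] 0.0
sTR [627.13  94.09 143.83] 0.1
sBL [469.45 332.47  65.27] 0.2
sBR [488.78  84.01  64.33] 0.2
finU [546.86 204.18 171.59] 0.4
finD [489.42 200.44 153.31] 0.1
sadL [677.17 269.09 188.32] 0.2
sadR [683.59 178.81 188.78] 0.1
centre [548.32 213.66 104.12] y [-0.08  1.    0.  ] x [0.87 0.07 0.49] n [-0.49 -0.04  0.87] yaw 4.420817140505519
mano [   2.52 -102.66    9.67]
sTL [ 79.75 125.45  -0.4 ]
sTR [  79.81 -125.28    0.4 ]
sBL [-79.48 124.52   0.4 ]
sBR [ -80.08 -124.69   -0.4 ]
finU [31.35 -9.32 59.78]
finD [-27.75  -8.62  72.25]
sadL [157.03  45.36   7.82]
sadR [156.69 -45.15   8.53]
```

View pics/fin.png

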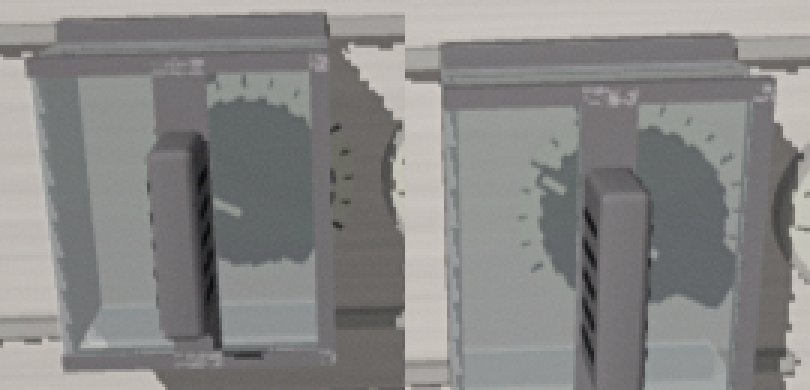

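```bash
cat >> h.py <<'E'
YAW=4.42
_z=Ro.from_euler("z",YAW,degrees=True).as_matrix();_a=np.radians(30)
PR=_z@np.array([[np.cos(_a),0,-np.sin(_a)],[0,1,0],[np.sin(_a),0,np.cos(_a)]])   # panel axes
PC=np.array([548.6,213.7,103.3])
def pan(x,y,z): return PC+PR@np.array([x,y,z])
def topan(X): return PR.T@(np.array(X)-PC)
def onplane(v,p,z):
    """panel coordinates of the pixel's point at height z over the panel"""
    o,d=ray(*v[:3],p);o=topan(o);d=PR.T@d;return o+d*(z-o[2])/d[2]
E
python3 - <<'E'
from h import *
import pickle
a=pickle.load(open("pics/w1.pkl","rb"));b=pickle.load(open("pics/w2.pkl","rb"))
for v,p in((a,(222.7,200.7)),(a,(226,261)),(b,(335.7,211.7)),(b,(337.4,281.4))): print(onplane(v,p,74))
print("whites@8: ",onplane(a,(165+228/3,150+205/3),8),onplane(b,(265+143/3,150+182/3),8))
R=rpanel(YAW,down=False)
plan(pan(0,-8,130),R);plan(pan(0,-8,68),R)
print("slide",PR[:,1]*.93*100/250,"n*62",PR[:,2]*62/250)
E
```

```text
[ 30.32 -10.03  74.  ]
[-25.79  -8.76  74.  ]
[32.91 -5.36 74.  ]
[-26.67  -8.5   74.  ]
whites@8:  [ -7.26 -17.32   8.  ] [14.3   3.71  8.  ]
shift [ 0.04 -0.2  -0.23] turn [0.   0.   0.02] t 2.675 j [ 19. -16. 117. -11.  50. 112.]
shift [ 0.16 -0.19 -0.44] turn [0.   0.   0.02] t 2.675 j [ 19. -16. 117. -11.  50. 112.]
slide [-0.03  0.37  0.  ] n*62 [-0.12 -0.01  0.21]
```

Emit:
move_arm(
  rows=[
    [0.04,-0.2,-0.23,0,0,0.02,1],
    [0.04,-0.2,-0.23,0,0,0.02,1],
    [0.04,-0.2,-0.23,0,0,0.02,1],
    [0.1,-0.195,-0.33,0,0,0.02,1],
    [0.16,-0.19,-0.44,0,0,0.02,1],
    [0.16,-0.19,-0.44,0,0,0.02,1],
    [0.16,-0.19,-0.44,0,0,0.02,0.6],
    [0.16,-0.19,-0.44,0,0,0.02,0],
    [0.16,-0.19,-0.44,0,0,0.02,0],
    [0.16,-0.19,-0.44,0,0,0.02,0],
  ],
  grip_force=30,
)

```text
clock: 3.92
tcp_pos: [514.5, 204.2, 162.8]
ee_rot: [[0.86, 0.077, 0.505], [0.067, -0.997, 0.039], [0.507, 0.001, -0.862]]
force: [-8.0, -0.7, 10.2]
finger_gap: 13.4
finger_force: 34.9
```

Emit:
move_arm(
  rows=[
    [0,0,0,0,0,0,0],
    [0,0,0,0,0,0,0],
  ],
)

```text
clock: 4.18
tcp_pos: [514.5, 204.2, 162.8]
ee_rot: [[0.86, 0.077, 0.505], [0.067, -0.997, 0.039], [0.506, 0.001, -0.862]]
force: [-5.2, -0.6, 6.2]
finger_gap: 13.1
finger_force: 34.1
```

```bash
python3 - <<'E'
from h import *
s=manip.observe();print(topan(s["tcp_pos"]),s["finger_gap"],s["finger_force"],s["force"])
plan(pan(0,84.5,68),rpanel(YAW,down=False))
E
```

```text
[-0.33 -6.84 68.88] 13.062627086358269 34.09603178501129 [-5.18 -0.62  6.23]
shift [-0.03  0.36 -0.  ] turn [-0.  0.  0.] t 4.175 j [ 11.  -7. 123.  -6.  34. 100.]
```

Emit:
move_arm(
  rows=[
    [-0.004,0.04,0.003,0,0,0,0],
    [-0.009,0.09,0.003,0,0,0,0],
    [-0.013,0.14,0.003,0,0,0,0],
    [-0.017,0.19,0.003,0,0,0,0],
    [-0.021,0.24,0.003,0,0,0,0],
    [-0.025,0.29,0.003,0,0,0,0],
    [-0.028,0.33,0.003,0,0,0,0],
    [-0.03,0.365,0.003,0,0,0,0],
    [-0.03,0.365,0.003,0,0,0,0],
    [-0.03,0.365,0.003,0,0,0,0],
  ],
)

```text
clock: 5.42
tcp_pos: [507.4, 295.9, 162.9]
ee_rot: [[0.859, 0.077, 0.505], [0.066, -0.997, 0.04], [0.507, -0.001, -0.862]]
force: [6.2, 3.8, -5.1]
finger_gap: 13.1
finger_force: 32.0
```

```bash
python3 - <<'E'
from h import *
s=manip.observe();print(topan(s["tcp_pos"]),s["finger_gap"],s["finger_force"],s["force"])
plan(pan(-10,-25,165),rpanel(YAW,down=False))
plan(pan(0,85,165),rpanel(YAW,down=False))
E
```

```text
[-0.33 85.15 68.97] 13.114441735624501 31.979949474334717 [ 6.18  3.82 -5.08]
shift [-0.19 -0.46  0.31] turn [-0.    0.01 -0.  ] t 5.425 j [ 23.   0. 116. -16.  36. 119.]
shift [-0.19 -0.02  0.33] turn [-0.    0.01 -0.  ] t 5.425 j [ 23.   0. 116. -16.  36. 119.]
```

Emit:
move_arm(
  rows=[
    [0,0,0,0,0,0,0.5],
    [0,0,0,0,0,0,0.6],
    [0,0,0,0,0,0,0.6],
    [-0.1,-0.01,0.17,0,0,0,1],
    [-0.19,-0.2,0.31,0,0,0,1],
    [-0.19,-0.46,0.31,0,0,0,1],
    [-0.19,-0.46,0.31,0,0,0,1],
    [-0.19,-0.46,0.31,0,0,0,1],
    [-0.19,-0.46,0.31,0,0,0,1],
  ],
)

```text
clock: 6.55
tcp_pos: [459.2, 181.5, 240.0]
ee_rot: [[0.86, 0.079, 0.503], [0.068, -0.997, 0.039], [0.505, 0.0, -0.863]]
force: [0.6, 0.0, -0.4]
finger_gap: 85.2
finger_force: 0.0
```

```bash
python3 - <<'E'
from h import *
v=snap("w3");K,R,t,im=v
c=proj(K,R,t,pan(0,-25,20))[0].round().astype(int);print(c)
x0,y0=c-[100,75];cr=im[y0:y0+150,x0:x0+200]
cv2.imwrite("pics/knob.png",cv2.resize(cr,None,fx=4,fy=4,interpolation=3));print(x0,y0)
E
```

```text
[277 199]
177 124
```

View pics/knob.png

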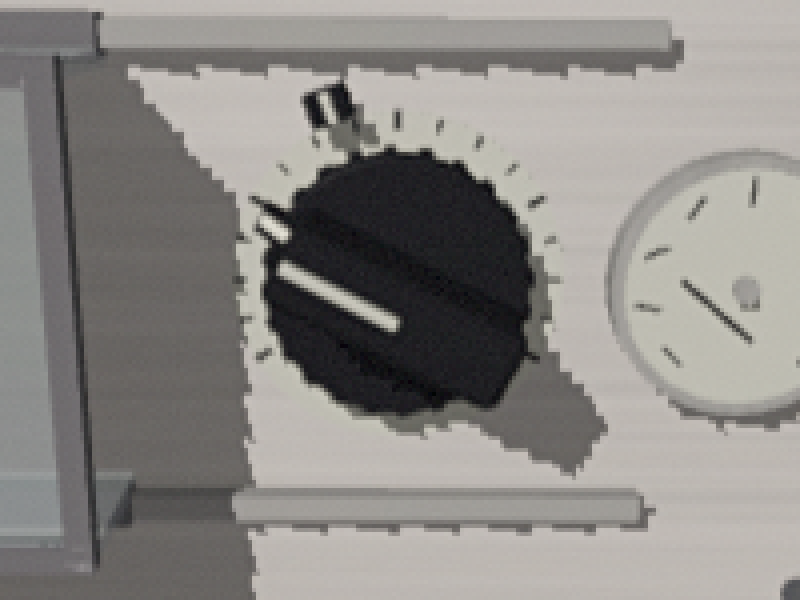

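Crop: the clip's white line is at (328,104). The pointer nose's white mark is at (275,230), and the bar's white line runs from (280,268) to (400,325).

```bash
python3 - <<'E'
from h import *
import pickle
v=pickle.load(open("pics/w3.pkl","rb"));o=np.array([177,124])
px=lambda u:o+(np.array(u)+.5)/4-.5
ax=np.array([0,-25])
def rep(n,u,z):
    q=onplane(v,px(u),z)[:2]-ax;print(n,z,q,"r",np.linalg.norm(q),"phi",np.degrees(np.arctan2(q[1],q[0])))
for z in(8,10): rep("clip",(328,104),z)
for z in (10,12,14): rep("nose",(275,230),z)
rep("b1",(280,268),41);rep("b2",(400,325),41)
a=onplane(v,px((280,268)),41);b=onplane(v,px((400,325)),41);d=(a-b)[:2];print("line phi",np.degrees(np.arctan2(d[1],d[0])))
for z in(0,12): rep("bottom skirt",(390,412),z);rep("left",(265,290),z);rep("right",(530,265),z);rep("top",(400,150),z)
rep("mano",(745,283),10); print(manip.observe()["joint_pos"])
E
```

```text
clip 8 [40.95 15.54] r 43.803915944879805 phi 20.783643573642408
clip 10 [41.16 15.43] r 43.95908467274052 phi 20.55238876519834
nose 10 [13.85 27.54] r 30.825851048445163 phi 63.30639668406155
nose 12 [14.25 27.34] r 30.833745087221754 phi 62.470501546542984
nose 14 [14.66 27.14] r 30.848197683905706 phi 61.63521197982777
b1 41 [12.5 23.7] r 26.793484318067712 phi 62.195938261964166
b2 41 [ 0.86 -0.06] r 0.8571451593548023 phi -3.693272144279513
line phi 63.890624686968664
bottom skirt 0 [-32.2    2.28] r 32.28493854976931 phi 175.94328685327824
left 0 [-2.27 31.25] r 31.331699341335067 phi 94.15084619065892
right 0 [  3.78 -29.98] r 30.216873002582435 phi -82.8042414391957
top 0 [30.04  0.02] r 30.036192419591593 phi 0.039106403891741796
bottom skirt 12 [-27.95   2.19] r 28.03342462355469 phi 175.52236687847434
left 12 [ 0.74 29.95] r 29.957863612158093 phi 88.57985976670354
right 12 [  6.54 -28.73] r 29.46727996783466 phi -77.17016973476713
top 12 [31.7   0.02] r 31.702126731985505 phi 0.03489049073901764
mano 10 [  2.08 -77.1 ] r 77.12332353702277 phi -88.45571361493748
[  8.84 -24.2  127.1   -3.    46.89  95.75]
```

Skirt, manometer and bar line all agree to about 1 mm, with the axis at x≈+1. Pointer is at 63.9° and clip at 21.1°, so the knob needs 42.8° clockwise.

```bash
python3 - <<'E'
from h import *
plan(pan(1,-25,80),rpanel(YAW,down=False,spin=-63.9));plan(pan(1,-25,36),rpanel(YAW,down=False,spin=-63.9))
E
```

```text
shift [ 0.21  0.02 -0.27] turn [-0.36 -0.02  0.61] t 6.6 j [  9. -24. 127.  -3.  47.  96.]
shift [ 0.3   0.02 -0.42] turn [-0.36 -0.02  0.61] t 6.6 j [  9. -24. 127.  -3.  47.  96.]
```

Emit:
move_arm(
  rows=[
    [0.1,0.01,-0.13,-0.12,0,0.2,0.6],
    [0.21,0.02,-0.27,-0.36,-0.02,0.61,0.6],
    [0.21,0.02,-0.27,-0.36,-0.02,0.61,0.6],
    [0.21,0.02,-0.27,-0.36,-0.02,0.61,0.6],
    [0.21,0.02,-0.27,-0.36,-0.02,0.61,0.6],
    [0.21,0.02,-0.27,-0.36,-0.02,0.61,0.6],
    [0.21,0.02,-0.27,-0.36,-0.02,0.61,0.6],
    [0.21,0.02,-0.27,-0.36,-0.02,0.61,0.6],
  ],
)

```text
clock: 7.6
tcp_pos: [511.7, 186.1, 172.5]
ee_rot: [[0.318, 0.807, 0.498], [0.923, -0.383, 0.03], [0.214, 0.45, -0.867]]
force: [-0.1, -0.1, 0.8]
finger_gap: 51.2
finger_force: 0.0
```

```bash
sed -i 's/precision=2/precision=4/' h.py; python3 - <<'E'
from h import *
plan(pan(1,-25,36),rpanel(YAW,down=False,spin=-63.9))
E
```

```text
shift [ 0.087   0.0054 -0.1502] turn [ 0.0037 -0.0006  0.0051] t 7.6 j [  9.  -9. 124.  -5.  36.  34.]
```

Emit:
move_arm(
  rows=[
    [0.04,0.003,-0.07,0.004,0,0.005,0.6],
    [0.087,0.0054,-0.15,0.004,0,0.005,0.6],
    [0.087,0.0054,-0.15,0.004,0,0.005,0.6],
    [0.087,0.0054,-0.15,0.004,0,0.005,0.6],
    [0.087,0.0054,-0.15,0.004,0,0.005,0],
    [0.087,0.0054,-0.15,0.004,0,0.005,0],
    [0.087,0.0054,-0.15,0.004,0,0.005,0],
    [0.087,0.0054,-0.15,0.004,0,0.005,0],
  ],
  grip_force=30,
)

```text
clock: 8.6
tcp_pos: [532.5, 187.2, 135.3]
ee_rot: [[0.31, 0.811, 0.497], [0.925, -0.377, 0.039], [0.219, 0.447, -0.867]]
force: [-7.5, 1.2, 5.0]
finger_gap: 17.4
finger_force: 33.8
```

```bash
python3 - <<'E'
from h import *
s=manip.observe();print(topan(s["tcp_pos"]),s["finger_gap"],s["force"],s["torque"])
R=rpanel(YAW,down=False);d=R.T@s["ee_rot"];print("spin",np.degrees(np.arctan2(d[1,0],d[0,0])))
plan(s["tcp_pos"],rpanel(YAW,down=False,spin=-42));plan(s["tcp_pos"],rpanel(YAW,down=False,spin=-21.1))
E
```

```text
[  0.3534 -25.1722  36.7863] 17.385931883157745 [-7.4965  1.1708  4.9731] [0.1534 0.829  0.0798]
spin -63.97748720692127
shift [0. 0. 0.] turn [ 0.1214  0.008  -0.2117] t 8.6 j [  8.  -2. 122.  -4.  30.  32.]
shift [0. 0. 0.] turn [ 0.2369  0.017  -0.413 ] t 8.6 j [  8.  -2. 122.  -4.  30.  32.]
```

Emit:
move_arm(
  rows=[
    [0,0,0,0.04,0.003,-0.07,0],
    [0,0,0,0.08,0.006,-0.14,0],
    [0,0,0,0.12,0.009,-0.21,0],
    [0,0,0,0.16,0.011,-0.28,0],
    [0,0,0,0.2,0.014,-0.35,0],
    [0,0,0,0.237,0.017,-0.413,0],
    [0,0,0,0.237,0.017,-0.413,0],
    [0,0,0,0.237,0.017,-0.413,0],
  ],
)

```text
clock: 9.6
tcp_pos: [532.2, 187.5, 135.1]
ee_rot: [[0.779, 0.383, 0.497], [0.421, -0.906, 0.038], [0.465, 0.18, -0.867]]
force: [-11.0, 3.7, 5.8]
finger_gap: 17.2
finger_force: 34.0
```

```bash
python3 - <<'E'
from h import *
s=manip.observe();print(topan(s["tcp_pos"]),s["finger_gap"],s["force"])
R=rpanel(YAW,down=False);d=R.T@s["ee_rot"];print("spin",np.degrees(np.arctan2(d[1,0],d[0,0])))
plan(pan(0.4,-25.2,90),s["ee_rot"]);plan(pan(-10,-25,155),R)
E
```

```text
[ -0.0188 -24.8182  36.78  ] 17.161223680280358 [-11.0381   3.6739   5.794 ]
spin -21.081683039761675
shift [-0.1046 -0.0096  0.1852] turn [0. 0. 0.] t 9.6 j [  8.  -2. 122.  -4.  30.  75.]
shift [-0.2702 -0.0216  0.3896] turn [ 0.117   0.008  -0.2028] t 9.6 j [  8.  -2. 122.  -4.  30.  75.]
```

Emit:
move_arm(
  rows=[
    [0,0,0,0,0,0,0.5],
    [0,0,0,0,0,0,0.5],
    [0,0,0,0,0,0,0.5],
    [-0.05,-0.005,0.09,0,0,0,0.5],
    [-0.105,-0.01,0.185,0,0,0,0.6],
    [-0.27,-0.022,0.39,0.117,0.008,-0.203,1],
    [-0.27,-0.022,0.39,0.117,0.008,-0.203,1],
    [-0.27,-0.022,0.39,0.117,0.008,-0.203,1],
    [-0.27,-0.022,0.39,0.117,0.008,-0.203,1],
  ],
)

```text
clock: 10.72
tcp_pos: [465.8, 181.1, 231.6]
ee_rot: [[0.863, 0.078, 0.499], [0.07, -0.997, 0.036], [0.5, 0.004, -0.866]]
force: [-0.5, -1.1, -0.0]
finger_gap: 85.4
finger_force: 0.0
```

```bash
python3 - <<'E'
from h import *
v=snap("w4");K,R,t,im=v
c=proj(K,R,t,pan(0,-25,20))[0].round().astype(int);x0,y0=c-[100,75]
cv2.imwrite("pics/knob2.png",cv2.resize(im[y0:y0+150,x0:x0+200],None,fx=4,fy=4,interpolation=3));print(x0,y0)
E
```

```text
175 128
```

View pics/knob2.png

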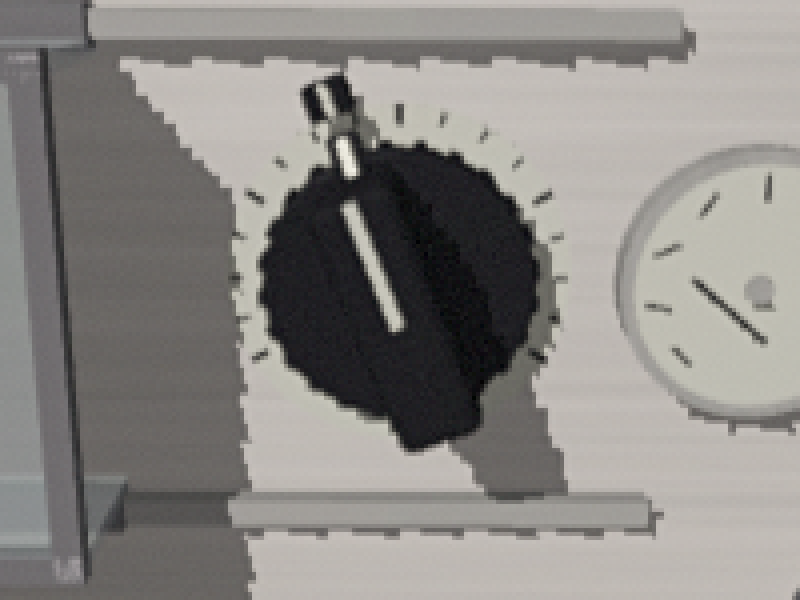

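Crop: the clip line is at (327,100), the nose line at (346,158), and the bar line runs from (348,203) to (398,328). They look collinear, so I'll check the numbers.

```bash
python3 - <<'E'
from h import *
import pickle
v=pickle.load(open("pics/w4.pkl","rb"));o=np.array([175,128])
px=lambda u:o+(np.array(u)+.5)/4-.5
im=cv2.resize(v[3][128:278,175:375],None,fx=4,fy=4,interpolation=3).min(2)
def cen(x0,x1,y0,y1,th=150):
    m=(im[y0:y1,x0:x1]>th);ys,xs=np.nonzero(m);return (xs.mean()+x0,ys.mean()+y0)
for n,u,z in(("clip",(327,100),10),("nose",(346,158),12),("nose",cen(335,362,146,182),12)):
    for ax in((0,-25),(1,-25)):
        q=onplane(v,px(u),z)[:2]-ax;print(n,np.round(u),q,np.degrees(np.arctan2(q[1],q[0])))
d=(onplane(v,px((348,203)),41)-onplane(v,px((398,328)),41));print("line",np.degrees(np.arctan2(d[1],d[0])),onplane(v,px((398,328)),41))
s=manip.observe();R=rpanel(YAW,down=False)
plan(pan(0,85,110),R);plan(pan(0,85,69),R)
E
```

```text
clip [327 100] [40.5479 15.3946] 20.790030725485664
clip [327 100] [39.5479 15.3946] 21.269242824771712
nose [346 158] [28.9374 11.5351] 21.733344903204607
nose [346 158] [27.9374 11.5351] 22.435293363786023
nose [347. 160.] [28.5037 11.39  ] 21.78157067388793
nose [347. 160.] [27.5037 11.39  ] 22.495782185270823
line 21.019516902191675 [  0.9142 -24.4128  41.    ]
shift [ 0.0856  0.4526 -0.1313] turn [ 0.0021 -0.0002 -0.0004] t 10.775 j [  9. -22. 127.  -3.  46.  96.]
shift [ 0.1673  0.459  -0.2733] turn [ 0.0021 -0.0002 -0.0004] t 10.775 j [  9. -22. 127.  -3.  46.  96.]
```

Emit:
move_arm(
  rows=[
    [0.03,0.22,0,0,0,0,1],
    [0.085,0.453,-0.05,0.002,0,0,1],
    [0.085,0.453,-0.13,0.002,0,0,1],
    [0.085,0.453,-0.13,0.002,0,0,1],
    [0.125,0.456,-0.2,0.002,0,0,1],
    [0.167,0.459,-0.273,0.002,0,0,1],
    [0.167,0.459,-0.273,0.002,0,0,0.6],
    [0.167,0.459,-0.273,0.002,0,0,0],
    [0.167,0.459,-0.273,0.002,0,0,0],
    [0.167,0.459,-0.273,0.002,0,0,0],
  ],
)

```text
clock: 12.02
tcp_pos: [508.0, 296.1, 165.5]
ee_rot: [[0.862, 0.076, 0.501], [0.065, -0.997, 0.04], [0.503, -0.002, -0.864]]
force: [-7.4, -3.3, 11.1]
finger_gap: 13.4
finger_force: 35.5
```

Emit:
move_arm(
  rows=[
    [0,0,0,0,0,0,0],
    [0,0,0,0,0,0,0],
  ],
)

```text
clock: 12.28
tcp_pos: [508.0, 296.2, 165.5]
ee_rot: [[0.862, 0.076, 0.501], [0.065, -0.997, 0.039], [0.503, -0.001, -0.864]]
force: [-5.3, -3.0, 7.0]
finger_gap: 13.4
finger_force: 34.6
```

```bash
python3 - <<'E'
from h import *
s=manip.observe();print(topan(s["tcp_pos"]),s["finger_gap"],s["finger_force"],s["force"])
plan(pan(0,-25.5,69),rpanel(YAW,down=False))
E
```

```text
[ 1.5818 85.3463 70.9534] 13.362109807209288 34.61934685707092 [-5.3452 -2.9789  7.0442]
shift [ 0.0326 -0.4422 -0.0099] turn [-0.0009  0.002   0.0005] t 12.275 j [ 23.   0. 116. -16.  36. 119.]
```

Emit:
move_arm(
  rows=[
    [0.004,-0.05,0,0,0,0,0],
    [0.008,-0.1,0,0,0,0,0],
    [0.012,-0.15,0,0,0,0,0],
    [0.0155,-0.2,0,0,0,0,0],
    [0.019,-0.25,0,0,0,0,0],
    [0.023,-0.3,0,0,0,0,0],
    [0.027,-0.35,0,0,0,0,0],
    [0.031,-0.4,0,0,0,0,0],
    [0.034,-0.44,0,0,0,0,0],
    [0.0348,-0.449,0,0,0,0,0],
  ],
)

```text
clock: 13.52
tcp_pos: [516.4, 186.1, 165.6]
ee_rot: [[0.862, 0.076, 0.502], [0.062, -0.997, 0.045], [0.504, -0.007, -0.864]]
force: [-3.8, 22.8, 2.1]
finger_gap: 13.2
finger_force: 34.2
```

Emit:
move_arm(
  rows=[
    [0,0,0,0,0,0,0],
    [0,0,0,0,0,0,0],
  ],
)

```text
clock: 13.78
tcp_pos: [516.4, 186.3, 165.6]
ee_rot: [[0.862, 0.078, 0.502], [0.064, -0.997, 0.044], [0.503, -0.006, -0.864]]
force: [-5.0, 14.5, 3.9]
finger_gap: 13.2
finger_force: 34.4
```

```bash
python3 - <<'E'
from h import *
s=manip.observe();print(topan(s["tcp_pos"]),s["finger_gap"],s["finger_force"],PR.T@s["force"])
E
```

```text
[  1.5052 -24.8042  71.0286] 13.151360192929879 34.3722277879715 [-1.4242 14.873   5.3044]
```

The hood hit its stop at y=-24.8 with 15 N, so it is home. Next I release it and look at the rest from above.

Emit:
move_arm(
  rows=[
    [0,0.004,0,0,0,0,0.4],
    [0,0.004,0,0,0,0,0.6],
    [0,0.004,0,0,0,0,0.6],
    [-0.08,0.004,0.13,0,0,0,0.8],
    [-0.1,0.004,0.35,0,0,0,1],
    [0,0.004,0.6,0,0,0,1],
    [0.3,0.004,0.8,0,0.33,0,1],
    [0.3,0.004,0.8,0,0.33,0,1],
    [0.3,0.004,0.8,0,0.33,0,1],
    [0.3,0.004,0.8,0,0.33,0,1],
  ],
)

```text
clock: 15.02
tcp_pos: [593.5, 183.8, 361.9]
ee_rot: [[0.998, 0.064, 0.003], [0.063, -0.997, 0.039], [0.006, -0.038, -0.999]]
force: [-0.1, 0.8, -1.2]
finger_gap: 85.5
finger_force: 0.0
```

```bash
python3 - <<'E'
from h import *
v=snap("r1");print(manip.observe()["tcp_pos"],manip.observe()["joint_pos"])
print(proj(*v[:3],[[662,222,188],[549,214,103]]))
g=rpanel(90-9,down=False,tilt=0)
plan((580,-235,260),g)
E
```

```text
[592.276  184.2938 362.7618] [ 5.1044 12.4323 75.1121  2.1936 91.9308 91.4922]
[[246.5659 126.2234]
 [258.3609 217.2182]]
shift [-0.0491 -1.6772 -0.411 ] turn [-0.0233 -0.0137  0.8588] t 15.075 j [ 5. 12. 75.  2. 92. 91.]
```

Emit:
move_arm(
  rows=[
    [-0.1,-0.25,0,0,0,0,1],
    [-0.1,-0.3,0,0,0,0,1],
    [-0.1,-0.3,0,0,0,0,1],
    [-0.1,-0.3,0,0,0,0,1],
  ],
)

```text
clock: 15.58
tcp_pos: [566.3, 110.8, 365.1]
ee_rot: [[0.998, 0.066, 0.008], [0.066, -0.997, 0.04], [0.01, -0.039, -0.999]]
force: [-0.3, 0.3, 0.2]
finger_gap: 85.5
finger_force: 0.0
```

```bash
python3 - <<'E'
from h import *
snap("r2")
E
```

Emit:
move_arm(
  rows=[
    [0,-0.25,0,0,0,0.2,1],
    [0,-0.5,0,0,0,0.4,1],
    [0.05,-0.75,-0.1,0,0,0.6,1],
    [0.05,-1,-0.3,-0.02,-0.01,0.86,1],
    [0.05,-1,-0.3,-0.02,-0.01,0.86,1],
    [0.05,-1,-0.3,-0.02,-0.01,0.86,1],
    [0.05,-1,-0.3,-0.02,-0.01,0.86,1],
    [0.05,-1,-0.3,-0.02,-0.01,0.86,1],
    [0.05,-1,-0.3,-0.02,-0.01,0.86,1],
    [0.05,-1,-0.3,-0.02,-0.01,0.86,1],
  ],
)

```text
clock: 16.88
tcp_pos: [579.3, -139.7, 289.5]
ee_rot: [[0.154, 0.988, -0.007], [0.988, -0.154, 0.001], [-0.0, -0.007, -1.0]]
force: [0.1, -0.3, -0.4]
finger_gap: 85.3
finger_force: 0.0
```

Emit:
move_arm(
  rows=[
    [0,-0.2,-0.1,0,0,0,1],
    [0,-0.4,-0.2,0,0,0,1],
    [0,-0.4,-0.2,0,0,0,1],
    [0,-0.4,-0.2,0,0,0,1],
  ],
)

```text
clock: 17.38
tcp_pos: [579.3, -239.9, 239.8]
ee_rot: [[0.155, 0.988, -0.007], [0.988, -0.154, 0.001], [0.0, -0.007, -1.0]]
force: [0.9, 0.4, -0.9]
finger_gap: 85.7
finger_force: 0.0
```

```bash
python3 - <<'E'
from h import *
v=snap("g1");s=manip.observe();print(s["tcp_pos"],s["ee_rot"])
print(proj(*v[:3],[[579,-240,16],[574,-310,16],[576,-137,16]]))
E
```

```text
[ 579.5804 -239.5205  240.3547] [[ 0.1535  0.9881 -0.0063]
 [ 0.9882 -0.1535  0.0007]
 [-0.0003 -0.0064 -1.    ]]
[[277.6251 189.8223]
 [282.5191 247.6872]
 [259.0992  91.9238]]
```

Emit:
move_arm(
  rows=[
    [0.3,0,0,0,0,0,1],
    [0.3,0,0,0,0,0,1],
    [0.3,0,0,0,0,0,1],
    [0.3,0,0,0,0,0,1],
  ],
)

```text
clock: 17.92
tcp_pos: [654.0, -239.7, 240.6]
ee_rot: [[0.153, 0.988, -0.007], [0.988, -0.153, 0.0], [-0.001, -0.007, -1.0]]
force: [0.4, 0.5, 0.6]
finger_gap: 85.3
finger_force: 0.0
```

```bash
python3 - <<'E'
from h import *
import pickle
snap("g2")
V={k:pickle.load(open(f"pics/{k}.pkl","rb")) for k in("r1","r2","g1","g2")}
out=[]
for k,X,w,h in(("r1",(662,222,188),133,100),("r2",(662,222,188),133,100),("g1",(578,-225,16),200,150),("g2",(578,-225,16),200,150)):
    v=V[k];c=proj(*v[:3],[X])[0].round().astype(int);x0=min(max(c[0]-w//2,0),560-w);y0=min(max(c[1]-h//2,0),420-h)
    print(k,x0,y0,w,c);out.append(cv2.resize(v[3][y0:y0+h,x0:x0+w],(400,300),interpolation=3))
cv2.imwrite("pics/comp.png",np.vstack([np.hstack(out[:2]),np.hstack(out[2:])]))
E
```

```text
r1 181 76 133 [247 126]
r2 101 39 133 [167  89]
g1 175 102 200 [275 177]
g2 108 112 200 [208 187]
```

View pics/comp.png

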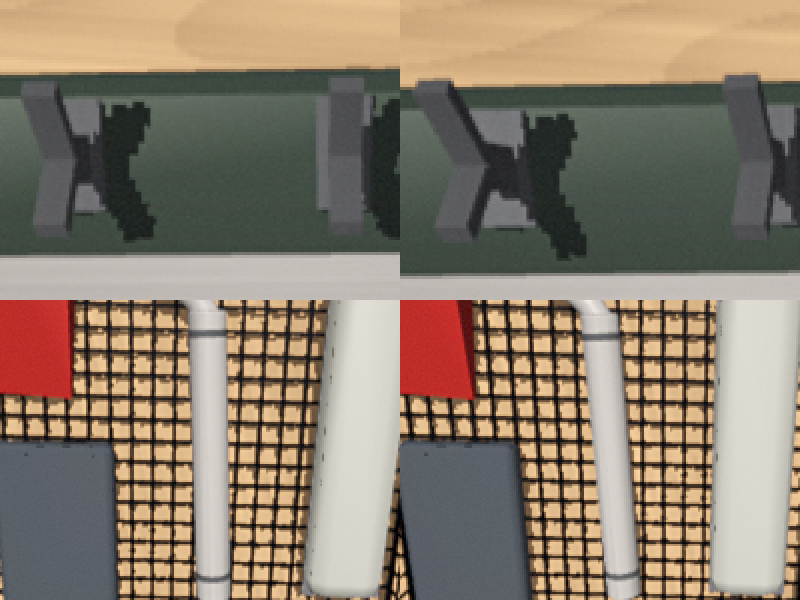

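Composite: in the upper row are the saddles, with V tips at r1 (40,84)/(52,236) and (348,79)/(345,236). The lower row shows the silver gauge between the red wedge and the white case, with barrel rings at g1 (208,32) and (212,278). It is the right item, with the head toward +y.

```bash
python3 - <<'E'
from h import *
import pickle
V={k:pickle.load(open(f"pics/{k}.pkl","rb")) for k in("r1","r2","g1","g2")}
def P(k,u):
    o,s={"r1":((181,76),3.0075),"r2":((101,39),3.0075),"g1":((175,102),2),"g2":((108,112),2)}[k]
    return (*V[k][:3],np.array(o)+(np.array(u)+.5)/s-.5)
T={}
for n,p,q in(("Lb",(40,84),(35,82)),("Lf",(52,236),(55,240)),("Rb",(348,79),(342,76)),("Rf",(345,236),(350,238))):
    X,e=tri([P("r1",p),P("r2",q)]);T[n]=X;print(n,X,round(e,2))
print("rest mid",sum(T.values())/4, "infl y",np.degrees(np.arctan2(-(T["Lb"]+T["Lf"]-T["Rb"]-T["Rf"])[0],(T["Lb"]+T["Lf"]-T["Rb"]-T["Rf"])[1])))
m=np.mean([atz(*P(k,u)[:3],P(k,u)[3],192) for k,L in(("r1",((40,84),(52,236),(348,79),(345,236))),("r2",((35,82),(55,240),(342,76),(350,238)))) for u in L],0);print("rest mid at tips z192",m)
G={}
for n,p,q in(("ringF",(208,32),(202,36)),("ringR",(212,278),(222,277))):
    X,e=tri([P("g1",p),P("g2",q)]);G[n]=X;print(n,X,round(e,2))
A=np.array([atz(*P(k,u)[:3],P(k,u)[3],18) for k,u in(("g1",(208,32)),("g2",(202,36)))]).mean(0)
B=np.array([atz(*P(k,u)[:3],P(k,u)[3],18) for k,u in(("g1",(212,278)),("g2",(222,277)))]).mean(0)
d=(A-B)/np.linalg.norm(A-B);print("A",A,"B",B,"len",np.linalg.norm(A-B),"dir",d)
for k in("g1","g2"):
    print(k)
    s=np.arange(-60,200,2.)
    v=V[k];px=proj(*v[:3],A-d*s[:,None]);val=cv2.remap(v[3],px[:,0].astype(np.float32)[None],px[:,1].astype(np.float32)[None],1)[0].astype(int)
    print([f"{int(a)}:{c.min()}" for a,c in zip(s,val) ])
E
```

```text
Lb [678.1562 269.4354 187.7692] 0.05
Lf [634.5124 265.4945 191.3383] 0.08
Rb [685.0929 179.1378 189.6187] 0.11
Rf [640.8374 176.2496 191.0048] 0.19
rest mid [659.6497 222.5793 189.9328] infl y 4.224402944879684
rest mid at tips z192 [659.5729 222.0003 192.    ]
ringF [ 591.8573 -165.0278   15.4237] 0.34
ringR [ 573.2145 -301.9581   15.2054] 0.64
A [ 592.14   -164.9829   18.    ] B [ 573.6455 -300.8124   18.    ] len 137.0827872491305 dir [0.1349 0.9909 0.    ]
g1
['-60:62', '-58:52', '-56:64', '-54:105', '-52:140', '-50:140', '-48:73', '-46:69', '-44:73', '-42:137', '-40:134', '-38:136', '-36:54', '-34:54', '-32:70', '-30:129', '-28:135', '-26:128', '-24:44', '-22:97', '-20:168', '-18:194', '-16:201', '-14:205', '-12:203', '-10:208', '-8:205', '-6:206', '-4:207', '-2:192', '0:101', '2:153', '4:207', '6:206', '8:206', '10:206', '12:206', '14:205', '16:206', '18:205', '20:206', '22:205', '24:206', '26:205', '28:206', '30:206', '32:205', '34:206', '36:205', '38:205', '40:206', '42:205', '44:206', '46:206', '48:205', '50:205', '52:205', '54:205', '56:205', '58:205', '60:205', '62:205', '
[... 1354 characters left out ...]
04', '66:204', '68:204', '70:204', '72:203', '74:204', '76:204', '78:204', '80:204', '82:204', '84:203', '86:204', '88:204', '90:204', '92:203', '94:204', '96:203', '98:203', '100:203', '102:204', '104:203', '106:203', '108:203', '110:203', '112:202', '114:202', '116:202', '118:201', '120:202', '122:202', '124:202', '126:203', '128:201', '130:202', '132:202', '134:201', '136:150', '138:112', '140:175', '142:203', '144:201', '146:200', '148:201', '150:204', '152:175', '154:79', '156:62', '158:51', '160:31', '162:30', '164:51', '166:49', '168:48', '170:40', '172:7', '174:22', '176:33', '178:44', '180:53', '182:50', '184:18', '186:28', '188:41', '190:38', '192:44', '194:30', '196:22', '198:46']
```

Gauge middle works out at (584,-222.5), axis about 16 high, heading 82.3°. Rest middle is (659.6,222.3), which agrees with the line extended from the panel.

```bash
python3 - <<'E'
from h import *
R=rpanel(82.25,down=False,tilt=0)
plan((584.1,-222.5,80),R);plan((584.1,-222.5,27),R)
E
```

```text
shift [-0.2787  0.0695 -0.6423] turn [-0.0002 -0.0042  0.0121] t 17.975 j [-30.  28.  70.  -0.  83. -21.]
shift [-0.2787  0.0695 -0.8543] turn [-0.0002 -0.0042  0.0121] t 17.975 j [-30.  28.  70.  -0.  83. -21.]
```

Emit:
move_arm(
  rows=[
    [-0.2787,0.0695,-0.2,0,-0.004,0.012,0.5],
    [-0.2787,0.0695,-0.45,0,-0.004,0.012,0.5],
    [-0.2787,0.0695,-0.64,0,-0.004,0.012,0.5],
    [-0.2787,0.0695,-0.64,0,-0.004,0.012,0.5],
    [-0.2787,0.0695,-0.64,0,-0.004,0.012,0.5],
    [-0.2787,0.0695,-0.75,0,-0.004,0.012,0.5],
    [-0.2787,0.0695,-0.85,0,-0.004,0.012,0.5],
    [-0.2787,0.0695,-0.85,0,-0.004,0.012,0.5],
    [-0.2787,0.0695,-0.85,0,-0.004,0.012,0.5],
  ],
)

```text
clock: 19.1
tcp_pos: [586.5, -224.2, 30.3]
ee_rot: [[0.135, 0.991, 0.003], [0.991, -0.135, -0.002], [-0.001, 0.004, -1.0]]
force: [0.2, -0.6, -0.5]
finger_gap: 42.7
finger_force: 0.0
```

Emit:
move_arm(
  rows=[
    [0,0,0,0,0,0,0.3],
    [0,0,0,0,0,0,0],
    [0,0,0,0,0,0,0],
    [0,0,0,0,0,0,0],
    [0,0,0,0,0,0,0],
  ],
  grip_force=30,
)

```text
clock: 19.73
tcp_pos: [585.5, -223.6, 29.1]
ee_rot: [[0.135, 0.991, 0.001], [0.991, -0.135, -0.001], [-0.001, 0.001, -1.0]]
force: [-0.5, 1.0, 6.0]
finger_gap: 18.9
finger_force: 29.2
```

```bash
python3 - <<'E'
from h import *
s=manip.observe();print(s["tcp_pos"],s["force"],s["finger_gap"],s["finger_force"])
plan((659.6,222.3,300),rpanel(94.35,down=False,tilt=0))
E
```

```text
[ 585.5368 -223.5983   29.0779] [-0.5245  1.0413  5.97  ] 18.94233841919029 29.169078469276428
shift [0.2963 1.7836 1.0837] turn [0.0004 0.0008 0.1346] t 19.725 j [-32.  31.  91.  -0.  58. -24.]
```

Emit:
move_arm(
  rows=[
    [0,0,0.08,0,0,0,0],
    [0,0,0.2,0,0,0,0],
    [0,0,0.35,0,0,0,0],
    [0,0,0.5,0,0,0,0],
    [0,0.1,0.65,0,0,0,0],
    [0.05,0.25,0.8,0,0,0,0],
    [0.1,0.4,0.95,0,0,0.03,0],
    [0.15,0.55,1,0,0,0.06,0],
    [0.2,0.7,1,0,0,0.09,0],
    [0.2,0.8,1,0,0,0.1,0],
  ],
)

```text
clock: 20.98
tcp_pos: [634.7, -21.0, 278.7]
ee_rot: [[-0.024, 1.0, 0.0], [1.0, 0.024, 0.001], [0.001, 0.0, -1.0]]
force: [0.7, 0.3, -1.8]
finger_gap: 19.0
finger_force: 29.7
```

```bash
python3 - <<'E'
from h import *
s=manip.observe();print(s["tcp_pos"],s["force"],s["finger_gap"],s["finger_force"])
v=snap("c1")
plan((659.6,222.3,290),rpanel(94.35,down=False,tilt=0))
E
```

```text
[634.7331 -21.0285 278.6589] [ 0.6964  0.262  -1.8079] 18.974257800481357 29.680822491645813
shift [0.1012 0.9618 0.0462] turn [-0.0018 -0.0002  0.0318] t 21.025 j [-13.  17.  79.   0.  84. -14.]
```

Emit:
move_arm(
  rows=[
    [0.02,0.12,0.02,0,0,0.01,0],
    [0.04,0.3,0.02,0,0,0.02,0],
    [0.06,0.48,0.02,0,0,0.032,0],
    [0.08,0.66,0.02,-0.002,0,0.032,0],
    [0.1,0.84,0.02,-0.002,0,0.032,0],
    [0.101,0.93,0.02,-0.002,0,0.032,0],
    [0.101,0.96,0,-0.002,0,0.032,0],
    [0.101,0.96,-0.1,-0.002,0,0.032,0],
    [0.101,0.96,-0.1,-0.002,0,0.032,0],
    [0.101,0.96,-0.1,-0.002,0,0.032,0],
  ],
)

```text
clock: 22.28
tcp_pos: [659.9, 216.1, 252.8]
ee_rot: [[-0.07, 0.998, -0.001], [0.998, 0.07, -0.003], [-0.003, -0.001, -1.0]]
force: [0.5, -0.3, -1.5]
finger_gap: 18.6
finger_force: 29.7
```

```bash
python3 - <<'E'
from h import *
s=manip.observe();print(s["tcp_pos"],s["force"])
v=snap("c2");t=cam("top");sd=cam("side")
# composite: wrist view left, top view crop and side crop right
L=cv2.resize(v[3],(480,360))
a=proj(*t[:3],[[640,222,180]])[0].astype(int);b=proj(*sd[:3],[[640,222,180]])[0].astype(int)
cr=lambda im,c:cv2.resize(im[max(c[1]-60,0):c[1]+60,max(c[0]-80,0):c[0]+80],(320,240),interpolation=3)
o=np.zeros((480,800,3),np.uint8);o[:360,:480]=L;o[:240,480:]=cr(t[3],a);o[240:,480:]=cr(sd[3],b)
cv2.imwrite("pics/place.png",o)
plan((659.6,222,203.5),rpanel(94.35,down=False,tilt=0))
E
```

```text
[659.9288 216.0559 252.7954] [ 0.452  -0.3479 -1.4914]
shift [-0.0027  0.0213 -0.2002] turn [0.0015 0.0006 0.0031] t 22.425 j [ 8. 27. 69. -0. 84.  4.]
```

View pics/place.png

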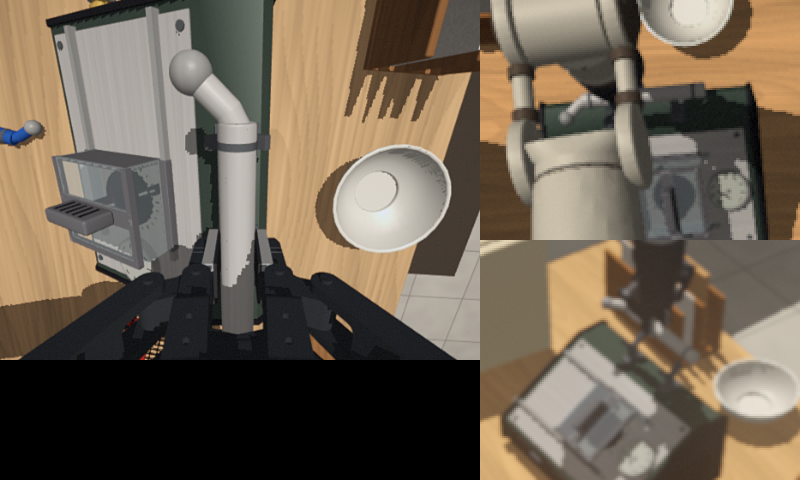

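Wrist view: the barrel is held straight above the saddle at (237,142), head toward +y. The hood is home. Now lowering.

Emit:
move_arm(
  rows=[
    [-0.002,0.02,-0.04,0.0015,0,0.003,0],
    [-0.002,0.021,-0.09,0.0015,0,0.003,0],
    [-0.002,0.021,-0.14,0.0015,0,0.003,0],
    [-0.002,0.021,-0.18,0.0015,0,0.003,0],
    [-0.002,0.021,-0.2,0.0015,0,0.003,0],
    [-0.002,0.021,-0.2,0.0015,0,0.003,0],
    [-0.002,0.021,-0.2,0.0015,0,0.003,0],
  ],
)

```text
clock: 23.3
tcp_pos: [659.2, 222.4, 202.3]
ee_rot: [[-0.076, 0.997, -0.001], [0.997, 0.076, -0.0], [-0.0, -0.001, -1.0]]
force: [0.7, 0.4, -0.6]
finger_gap: 18.6
finger_force: 29.7
```

```bash
python3 - <<'E'
from h import *
s=manip.observe();print(s["tcp_pos"],s["force"],s["torque"])
E
```

```text
[659.1547 222.3549 202.2561] [ 0.7241  0.3751 -0.6467] [-0.023  -0.0568 -0.0148]
```

Down in about 1 mm steps until contact shows in the force.

Emit:
move_arm(
  rows=[
    [0.001,0,-0.003,0,0,0,0],
    [0.001,0,-0.005,0,0,0,0],
    [0.001,0,-0.005,0,0,0,0],
  ],
)

```text
clock: 23.68
tcp_pos: [659.7, 222.4, 201.5]
ee_rot: [[-0.076, 0.997, -0.0], [0.997, 0.076, -0.0], [-0.0, -0.0, -1.0]]
force: [-0.1, -0.6, 2.8]
finger_gap: 18.4
finger_force: 30.0
```

Emit:
move_arm(
  rows=[
    [0,0,-0.003,0,0,0,0],
    [0,0,-0.004,0,0,0,0],
    [0,0,-0.004,0,0,0,0],
  ],
)

```text
clock: 24.05
tcp_pos: [659.7, 222.4, 201.4]
ee_rot: [[-0.076, 0.997, 0.0], [0.997, 0.076, -0.0], [-0.0, 0.0, -1.0]]
force: [-2.8, -1.3, 6.2]
finger_gap: 18.9
finger_force: 30.4
```

Emit:
move_arm(
  rows=[
    [0,0,0.002,0,0,0,0.3],
    [0,0,0.002,0,0,0,0.45],
    [0,0,0.002,0,0,0,0.55],
    [0,0,0.002,0,0,0,0.55],
    [0,0,0.1,0,0,0,0.55],
    [0,0,0.25,0,0,0,0.55],
    [0,0,0.45,0,0,0,0.55],
    [-0.2,-0.2,0.6,0,0,0,1],
    [-0.4,-0.4,0.6,0,0,0,1],
    [-0.4,-0.4,0.6,0,0,0,1],
  ],
)

```text
clock: 25.3
tcp_pos: [557.7, 120.8, 350.5]
ee_rot: [[-0.075, 0.997, -0.001], [0.997, 0.075, -0.001], [-0.001, -0.001, -1.0]]
force: [0.1, -0.5, 0.6]
finger_gap: 85.2
finger_force: 0.0
```

Emit:
move_arm(
  rows=[
    [0,-0.15,0,0,0,0,1],
    [0,-0.15,0,0,0,0,1],
    [0,-0.15,0,0,0,0,1],
  ],
)

```text
clock: 25.68
tcp_pos: [559.4, 85.2, 349.8]
ee_rot: [[-0.076, 0.997, -0.001], [0.997, 0.076, 0.0], [0.0, -0.001, -1.0]]
force: [-0.2, 0.5, 1.2]
finger_gap: 85.2
finger_force: 0.0
```

```bash
python3 - <<'E'
from h import *
s=manip.observe();print(s["tcp_pos"],s["force"])
v=snap("e1");t=cam("top");sd=cam("side")
o=np.zeros((600,800,3),np.uint8);o[:300,:400]=cv2.resize(v[3],(400,300))
def cr(c,X):
    p=proj(*c[:3],[X])[0].astype(int);x=min(max(p[0]-66,0),428);y=min(max(p[1]-50,0),320);return cv2.resize(c[3][y:y+100,x:x+133],(400,300),interpolation=3)
o[:300,400:]=cr(t,(600,215,150));o[300:,:400]=cr(sd,(600,215,150));o[300:,400:]=cr(t,(580,-235,20))
cv2.imwrite("pics/end.png",o)
E
```

```text
[559.4205  85.218  349.8002] [-0.2374  0.5312  1.1544]
```

View pics/end.png

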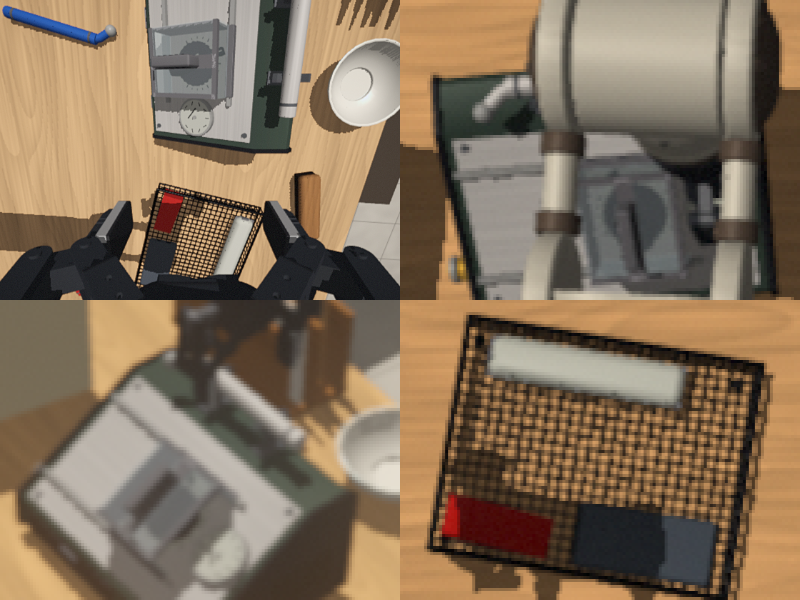

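The gauge lies in both saddles: wrist view (295,60), side view (255,405). The hood is home over the knob, and the case, power bank and door stopper in the tray are unmoved. Handing in.

```bash
python3 -c "
from rig import manip
print(manip.sign_off())"
```

```text
the job is handed in; nothing more can be done
None
```

I handed the job in at about 26 s: the knob's pointer measured within about 1° of the clip, the hood is back against its home stop, and the gauge lies in both V rests with the other tray items unmoved.

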